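# Clear and load the deburring tray

### The arm

A 7-joint arm with a two-finger parallel gripper is mounted at the origin on the work surface. World frame = base frame: x ahead of the robot, y to its left, z up, the work surface at z = 0. Lengths are in m, angles in degrees, forces in N, time in s.
With the tool pointing down it reaches from about 0.425 to 1.025 m from the base axis. Payload 3.6 kg.
Tool frame: the origin (TCP) lies between the finger pads; the fingertips stand 17 mm ahead of it and the grasp point (between the pads) lies 2 mm behind it; z points along the fingers, y is the line along which they close (so a half turn about z gives the same grasp; the last joint's range is limited). The gripper opens to 85 mm and grips with 20 to 120 N. Pads are 22 mm wide; open, the fingers measure 114 mm over their backs; the gripper's body (76 mm by 85 mm) begins 54 mm behind the grasp point. The pads swing forward as they close: fully open they stand 13 mm farther back than shut.
Start: joints at [-73.138, 33.873, 2.773, 92.16, -1.908, 54.013, -1.931], TCP at [0.274, 0.671, 0.248] pointing down, gripper open.
Joint ranges: [-153.93, 153.93], [-27.13, 128.08], [-72.61, 78.16], [10.71, 143.7], [-87.88, 267.88], [4.46, 118.87], [-176.78, 176.78]. Speed limits (degrees/s): [147.25, 147.25, 180, 180, 180, 180, 180].

### API

Orientations are given as a 3x3 rotation matrix whose columns are the frame's x, y, z axes.
In Python, from cell import bot, get_image, search_frame, silhouettes, place_of, telemetry gives the robot as it stands. The module is installed in compiled form; this text tells all that it offers. Calls block until the motion is done:
- bot.move_ptp(position, orientation): joint-space move of the TCP to a pose.
- bot.move_linear(position, attitude=None, rate=0.15): straight line of the TCP; attitude=None keeps the orientation; rate is the mean speed in m/s.
- bot.move_joints(angles): joint-space move.
- bot.gripper_to(opening, strength=None): finger opening in m; strength is the grip in N (None keeps the last); returns when the fingers have stopped.
- bot.dwell(seconds).
- bot.ik(position, orientation): joint angles nearest the present ones, or None.
- get_image(name): name is "side" or "top"; returns a dict with "pixels" (480x640x3 uint8, red, green, blue), "mtx" (3x3 intrinsics, pixels), "dist" ([k1, k2, p1, p2, k3] as OpenCV has them; the pictures are not rectified), "world_to_cam" (4x4, takes a point from world to camera coordinates). Camera axes: x right, y down, z forward; pixel columns grow to the right and rows downward; lengths in m; the calibration is good to about 2 mm. A picture is of the moment at which its call begins. There is no depth.
A pose or a line that the arm cannot do raises bot.Unreachable and nothing moves.
- bot.finish_job(): hands the job in; it is judged then, once.
Trained networks look in the newest picture that a camera, given by its name, has taken for a name from the list of things; names that differ only in an ending like _2 or _b are one class to them, and where a whole thing is asked for, a point or a joint stands for the part that bears it (a point fixed in the world has none). Each returns a list of dicts, best first, with "p" (0 to 1); they miss things now and then, are a little off and sometimes report something else, mostly with a low value. They report only what shows in the picture. A call takes as long as a camera call. They do not tell look-alikes from the thing itself.
- search_frame(thing, camera): "position" ([x, y, z] in m, in world coordinates, good to about 4 mm: the middle of the surface that is visible of it).
- silhouettes(thing, camera): "mask" (480x640 bool, what is visible of it).
- place_of(thing, camera): "position" ([x, y, z] in m, in world coordinates, good to about 4 mm: a listed point, or the origin of a listed thing).
Readings, each from a call of its own:
- telemetry.read_t(): time.
- telemetry.read_q(): joint angles.
- telemetry.read_dq(): joint speeds.
- telemetry.read_tau(): joint torques, N m.
- telemetry.read_eef_pos(): TCP position.
- telemetry.read_orientation(): TCP orientation.
- telemetry.read_wrist_force(): force on the tool from outside, world axes, zero at the start.
- telemetry.read_ft_torque(): the same for the moment, N m.
- telemetry.read_gripper_width(): finger opening in m.
- telemetry.read_gripper_force(): force on a finger pad.
Only numpy, scipy, OpenCV 4.12 (cv2) and the standard library are available. Lean on these libraries where they do the work, as an engineer would, in place of code of your own. Each camera call takes 0.05 s, during which the arm holds its last target. There are 200 camera calls.

### The job

Two tools were left lying across the metal parts tray: first clear them away, laying the file flat in the narrow channel of the wooden tool rest and the wire brush flat, bristles up, in the wide one. Then lay every steel part on the bench flat, fully down, in a tray nest of its own shape: each T plate in a T-shaped nest with its head in the wide end, each straight strap in a straight slot. Leave the grinder, the steel block and the blue disc where they are.

Things in the scene. Friction and masses are not known exactly. Their poses are not given: they have to be found in the camera images.
- tray: Fixed aluminium tray with a black floor, 138 (its x) by 343 mm (its y). Origin: middle of its underside. Floor 6 mm thick, rib tops 14 mm above the bench. Along its y, 56 mm apart: three T-shaped nests, three straight slots, each 128 mm long along its x. Ribs shape a nest only from 30 to 64 mm either side of its middle; the middle is open for fingers. Nests are 67 mm wide at a T head, else 35 mm.
- rest: Fixed wooden tool rest with a dark floor, 214 (its x) by 122 mm (its y). Origin: middle of its underside. Floor 4 mm thick; ribs, tops 14 mm above the bench, along the outer 56 mm at each end, open in the middle. Two channels 202 mm long along its x: a narrow one 32 mm wide for the file, a wide one 52 mm wide for the brush.
- file_channel (a point): Centre of the narrow channel, on its floor (4 mm above the bench); axes as the rest. The file's origin belongs here, its length along the rest's x, either way round.
- brush_channel (a point): Centre of the wide channel, on its floor (4 mm above the bench); axes as the rest. The brush's origin belongs here, its length along the rest's x, either way round.
- file: Hand file, 190 mm long, at the start across the tray ribs: pale wooden handle 90 x 24 x 20 mm high (x from -95 to -5 mm), dark steel blade 100 x 20 x 6 mm (x from -5 to 95 mm). Origin: middle of its length, on its underside; z up. Balances at the origin; grip the handle 15 mm behind it.
- brush: Wire hand brush, 190 mm long, lying bristles up at the start across the tray's ribs: dark wooden back 190 x 44 x 16 mm high, with a steel bristle field 84 x 34 mm, rising to 35 mm, from 6 to 90 mm along x. Origin: middle of its length, on its underside; z up. Grip the wood about 10 mm behind the origin.
- tnest1 (a point): Middle of T-shaped nest 1, on the tray floor (6 mm above the bench); axes as the tray. A T plate's origin belongs above it, 5 mm higher, with its head towards the tray's +x.
- tnest1_head (a point): Middle of the wide end of T-shaped nest 1, on the tray floor: where the plate's head goes (46 mm from the nest's middle).
- tnest2 (a point): Middle of T-shaped nest 2, on the tray floor (6 mm above the bench); axes as the tray. A T plate's origin belongs above it, 5 mm higher, with its head towards the tray's -x.
- tnest2_head (a point): Middle of the wide end of T-shaped nest 2, on the tray floor: where the plate's head goes (46 mm from the nest's middle).
- tnest3 (a point): Middle of T-shaped nest 3, on the tray floor (6 mm above the bench); axes as the tray. A T plate's origin belongs above it, 5 mm higher, with its head towards the tray's +x.
- tnest3_head (a point): Middle of the wide end of T-shaped nest 3, on the tray floor: where the plate's head goes (46 mm from the nest's middle).
- slot1 (a point): Middle of straight slot 1, on the tray floor (6 mm above the bench); axes as the tray. A strap's origin belongs above it, 5 mm higher, its length along the tray's x, either way round.
- slot2 (a point): Middle of straight slot 2, on the tray floor (6 mm above the bench); axes as the tray. A strap's origin belongs above it, 5 mm higher, its length along the tray's x, either way round.
- slot3 (a point): Middle of straight slot 3, on the tray floor (6 mm above the bench); axes as the tray. A strap's origin belongs above it, 5 mm higher, its length along the tray's x, either way round.
- tplate1: T-shaped flat steel plate, 120 mm long, 10 mm thick: head (crossbar) 60 mm wide, 28 mm long at the +x end, then a shank 28 mm wide, 92 mm long. Origin: middle of its length, on the centre line, at half thickness (5 mm above what it lies on). z square to the plate; either face may be up. Balances 10 mm from the origin towards the head. May be absent.
- tplate2: T-shaped flat steel plate, 120 mm long, 10 mm thick: head (crossbar) 60 mm wide, 28 mm long at the +x end, then a shank 28 mm wide, 92 mm long. Origin: middle of its length, on the centre line, at half thickness (5 mm above what it lies on). z square to the plate; either face may be up. Balances 10 mm from the origin towards the head. May be absent.
- tplate3: T-shaped flat steel plate, 120 mm long, 10 mm thick: head (crossbar) 60 mm wide, 28 mm long at the +x end, then a shank 28 mm wide, 92 mm long. Origin: middle of its length, on the centre line, at half thickness (5 mm above what it lies on). z square to the plate; either face may be up. Balances 10 mm from the origin towards the head. May be absent.
- strap1: Straight flat steel strap, 120 x 28 x 10 mm, without a crossbar. Origin at its very centre (5 mm above what it lies on), x along its length. Either end and either face are alike. May be absent.
- strap2: Straight flat steel strap, 120 x 28 x 10 mm, without a crossbar. Origin at its very centre (5 mm above what it lies on), x along its length. Either end and either face are alike. May be absent.
- strap3: Straight flat steel strap, 120 x 28 x 10 mm, without a crossbar. Origin at its very centre (5 mm above what it lies on), x along its length. Either end and either face are alike. May be absent.
- grinder: Bystander: angle grinder, 230 mm long, 70 mm high, on the bench to the robot's right. Origin on its underside, near its middle.
- gauge_block: Bystander: grey steel block 100 x 80 x 85 mm high with thin rods on top, to the robot's left. Origin in the middle of its underside.
- flap_disc: Bystander: flat blue flap disc, 116 mm across, 13 mm thick, beyond the tray's right end. Origin in the middle of its underside.
Mind the look-alikes: they are no part of the job. Of the things that look like the brush, the largest one is meant.

How it is judged (in metres and radians):
On the way, in this order (a step that is already met when the one before it is completed fails the run):
1. the file and the brush lie flat in their channels of the tool rest (horizontal distance between file and file_channel below 0.012 m and z of file in the frame of rest between -0.002 and 0.009 m and angle between the x axis of each of file, brush and the x axis of rest, either way round below 0.1 rad and angle between the z axis of each of file, brush and the z axis of rest, either way round below 0.06 rad and horizontal distance between brush and brush_channel below 0.012 m and z of brush in the frame of rest between -0.002 and 0.009 m and linear speed of each of file, brush below 0.02 m/s and angle between brush's own z axis and vertical below 0.2 rad), for 0.2 s.
2. every part present lies flat in a nest of its shape (((horizontal distance between tplate1 and tnest1 below 0.008 m and z of tplate1 in the frame of tray between 0.008 and 0.0145 m and angle between the x axis of tplate1 and the x axis of tray, either way round below 0.08 rad and angle between the z axis of tplate1 and the z axis of tray, either way round below 0.06 rad) or (horizontal distance between tplate1 and tnest2 below 0.008 m and z of tplate1 in the frame of tray between 0.008 and 0.0145 m and angle between the x axis of tplate1 and the x axis of tray, either way round below 0.08 rad and angle between the z axis of tplate1 and the z axis of tray, either way round below 0.06 rad) or (horizontal distance between tplate1 and tnest3 below 0.008 m and z of tplate1 in the frame of tray between 0.008 and 0.0145 m and angle between the x axis of tplate1 and the x axis of tray, either way round below 0.08 rad and angle between the z axis of tplate1 and the z axis of tray, either way round below 0.06 rad)) and ((horizontal distance between tplate2 and tnest1 below 0.008 m and z of tplate2 in the frame of tray between 0.008 and 0.0145 m and angle between the x axis of tplate2 and the x axis of tray, either way round below 0.08 rad and angle between the z axis of tplate2 and the z axis of tray, either way round below 0.06 rad) or (horizontal distance between tplate2 and tnest2 below 0.008 m and z of tplate2 in the frame of tray between 0.008 and 0.0145 m and angle between the x axis of tplate2 and the x axis of tray, either way round below 0.08 rad and angle between the z axis of tplate2 and the z axis of tray, either way round below 0.06 rad) or (horizontal distance between tplate2 and tnest3 below 0.008 m and z of tplate2 in the frame of tray between 0.008 and 0.0145 m and angle between the x axis of tplate2 and the x axis of tray, either way round below 0.08 rad and angle between the z axis of tplate2 and the z axis of tray, either way round below 0.06 rad)) and ((horizontal distance between tplate3 and tnest1 below 0.008 m and z of tplate3 in the frame of tray between 0.008 and 0.0145 m and angle between the x axis of tplate3 and the x axis of tray, either way round below 0.08 rad and angle between the z axis of tplate3 and the z axis of tray, either way round below 0.06 rad) or (horizontal distance between tplate3 and tnest2 below 0.008 m and z of tplate3 in the frame of tray between 0.008 and 0.0145 m and angle between the x axis of tplate3 and the x axis of tray, either way round below 0.08 rad and angle between the z axis of tplate3 and the z axis of tray, either way round below 0.06 rad) or (horizontal distance between tplate3 and tnest3 below 0.008 m and z of tplate3 in the frame of tray between 0.008 and 0.0145 m and angle between the x axis of tplate3 and the x axis of tray, either way round below 0.08 rad and angle between the z axis of tplate3 and the z axis of tray, either way round below 0.06 rad)) and ((horizontal distance between strap1 and slot1 below 0.008 m and z of strap1 in the frame of tray between 0.008 and 0.0145 m and angle between the x axis of strap1 and the x axis of tray, either way round below 0.08 rad and angle between the z axis of strap1 and the z axis of tray, either way round below 0.06 rad) or (horizontal distance between strap1 and slot2 below 0.008 m and z of strap1 in the frame of tray between 0.008 and 0.0145 m and angle between the x axis of strap1 and the x axis of tray, either way round below 0.08 rad and angle between the z axis of strap1 and the z axis of tray, either way round below 0.06 rad) or (horizontal distance between strap1 and slot3 below 0.008 m and z of strap1 in the frame of tray between 0.008 and 0.0145 m and angle between the x axis of strap1 and the x axis of tray, either way round below 0.08 rad and angle between the z axis of strap1 and the z axis of tray, either way round below 0.06 rad)) and ((horizontal distance between strap2 and slot1 below 0.008 m and z of strap2 in the frame of tray between 0.008 and 0.0145 m and angle between the x axis of strap2 and the x axis of tray, either way round below 0.08 rad and angle between the z axis of strap2 and the z axis of tray, either way round below 0.06 rad) or (horizontal distance between strap2 and slot2 below 0.008 m and z of strap2 in the frame of tray between 0.008 and 0.0145 m and angle between the x axis of strap2 and the x axis of tray, either way round below 0.08 rad and angle between the z axis of strap2 and the z axis of tray, either way round below 0.06 rad) or (horizontal distance between strap2 and slot3 below 0.008 m and z of strap2 in the frame of tray between 0.008 and 0.0145 m and angle between the x axis of strap2 and the x axis of tray, either way round below 0.08 rad and angle between the z axis of strap2 and the z axis of tray, either way round below 0.06 rad)) and ((horizontal distance between strap3 and slot1 below 0.008 m and z of strap3 in the frame of tray between 0.008 and 0.0145 m and angle between the x axis of strap3 and the x axis of tray, either way round below 0.08 rad and angle between the z axis of strap3 and the z axis of tray, either way round below 0.06 rad) or (horizontal distance between strap3 and slot2 below 0.008 m and z of strap3 in the frame of tray between 0.008 and 0.0145 m and angle between the x axis of strap3 and the x axis of tray, either way round below 0.08 rad and angle between the z axis of strap3 and the z axis of tray, either way round below 0.06 rad) or (horizontal distance between strap3 and slot3 below 0.008 m and z of strap3 in the frame of tray between 0.008 and 0.0145 m and angle between the x axis of strap3 and the x axis of tray, either way round below 0.08 rad and angle between the z axis of strap3 and the z axis of tray, either way round below 0.06 rad))), for 0.2 s.
At the end, for the whole second after the job is handed in: File and brush (bristles up) in their channels: within 12 mm of the centre, 0.1 rad. Every T plate present in a T nest, every strap in a straight slot: within 8 mm of the middle, 0.08 rad, down on the floor within 3.5 mm. All level within 0.06 rad, at rest, released (all of step 1 and all of step 2 and linear speed of each of tplate1, tplate2, tplate3, strap1, strap2, strap3 below 0.02 m/s); the robot touches nothing.
It fails at once if the grinder is pushed more than 3 cm (distance of grinder from where it was at the start of the episode above 0.03 m).
It fails at once if the steel block is pushed more than 3 cm (distance of gauge_block from where it was at the start of the episode above 0.03 m).
It fails at once if the blue disc is pushed more than 3 cm (distance of flap_disc from where it was at the start of the episode above 0.03 m).
Of tplate1, tplate2, tplate3, strap1, strap2, strap3 only 4 to 6 are there at a start; the rules pass over those that are not, and their reading is None.
At some moment in a run one of tplate1, tplate2, tplate3, strap1, strap2, strap3 may be knocked a few centimetres aside while the robot is not near it.
Once in a run the grip may slacken for a moment while it holds something.
It also fails if it takes over 210 s, if anything falls off the work surface, if the arm or the gripper's body presses on something with over 40 N, if the wrist force passes 120 N, or if a joint passes its speed limit or range.

## Working session

There is one attempt and no reset: what is moved stays moved. The work goes in short steps, each a Python script; the robot and the scene stay as the last script left them, time stands still between calls to the robot, and variables do not carry over. Pictures are saved under pics/ and viewed, at most 14 in all, crops included, and the job is handed in when it is done.

```bash
ls; mkdir -p pics; python3 - <<'E'
from cell import *
import cv2
for n in ("top","side"):
    im=get_image(n); cv2.imwrite(f"pics/{n}0.png",im["pixels"][...,::-1])
    print(n,im["mtx"].tolist(),im["dist"],im["world_to_cam"].round(3).tolist())
    for t in ["tray","rest","file_channel","brush_channel","file","brush","tnest1","tnest1_head","tnest2","tnest3","slot1","slot2","slot3","tplate1","strap1","grinder","gauge_block","flap_disc"]:
        print(t,[(round(float(d["p"]),2),[round(float(x),3) for x in d["position"]]) for d in place_of(t,n)])
print(telemetry.read_t())
E
```

```text
pics
top [[507.5416008135426, 0.0, 316.97567577319967], [0.0, 507.5416008135426, 233.99891471754435], [0.0, 0.0, 1.0]] [-0.06658575  0.          0.          0.          0.        ] [[0.02, -1.0, -0.021, -0.022], [-0.995, -0.018, -0.098, 0.559], [0.097, 0.023, -0.995, 1.364], [0.0, 0.0, 0.0, 1.0]]
tray [(0.83, [0.66, -0.013, -0.002]), (0.38, [0.446, 0.011, 0.01])]
rest [(0.8, [0.531, 0.396, 0.001])]
file_channel [(0.68, [0.543, 0.358, 0.005])]
brush_channel [(0.96, [0.53, 0.422, -0.002])]
file [(0.74, [0.7, -0.007, 0.013]), (0.33, [0.655, -0.051, 0.007])]
brush [(0.97, [0.612, -0.03, 0.012]), (0.82, [0.846, -0.094, 0.001])]
tnest1 [(0.89, [0.644, 0.059, 0.011]), (0.75, [0.645, 0.115, 0.004]), (0.53, [0.659, -0.051, 0.009]), (0.23, [0.529, 0.423, 0.001])]
tnest1_head [(0.77, [0.695, 0.118, 0.005])]
tnest2 [(0.89, [0.644, 0.059, 0.011]), (0.75, [0.645, 0.115, 0.004]), (0.53, [0.659, -0.051, 0.009]), (0.23, [0.529, 0.423, 0.001])]
tnest3 [(0.89, [0.644, 0.059, 0.011]), (0.75, [0.645, 0.115, 0.004]), (0.53, [0.659, -0.051, 0.009]), (0.23, [0.529, 0.423, 0.001])]
slot1 [(0.92, [0.666, -0.1
[... 1932 characters left out ...]
 0.006])]
slot2 [(0.93, [0.669, -0.161, 0.008]), (0.8, [0.66, -0.053, 0.009]), (0.67, [0.53, 0.396, 0.001]), (0.62, [0.664, -0.111, 0.006])]
slot3 [(0.93, [0.669, -0.161, 0.008]), (0.8, [0.66, -0.053, 0.009]), (0.67, [0.53, 0.396, 0.001]), (0.62, [0.664, -0.111, 0.006])]
tplate1 [(0.72, [0.443, -0.304, 0.008]), (0.69, [0.493, -0.458, 0.006]), (0.4, [0.654, 0.003, 0.003])]
strap1 [(0.76, [0.439, -0.153, 0.007]), (0.71, [0.445, 0.014, 0.005])]
grinder [(0.98, [0.307, -0.473, 0.001]), (0.36, [0.28, 0.402, -0.002])]
gauge_block [(0.44, [0.654, 0.059, 0.001]), (0.39, [0.601, -0.325, 0.003]), (0.23, [0.31, -0.478, 0.005])]
flap_disc [(0.62, [0.734, -0.28, 0.002]), (0.6, [0.44, -0.153, 0.007])]
1.9
```

View pics/top0.png

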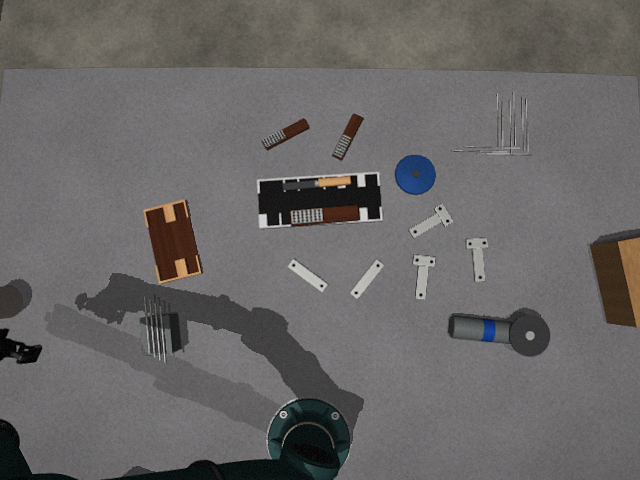

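View pics/side0.png

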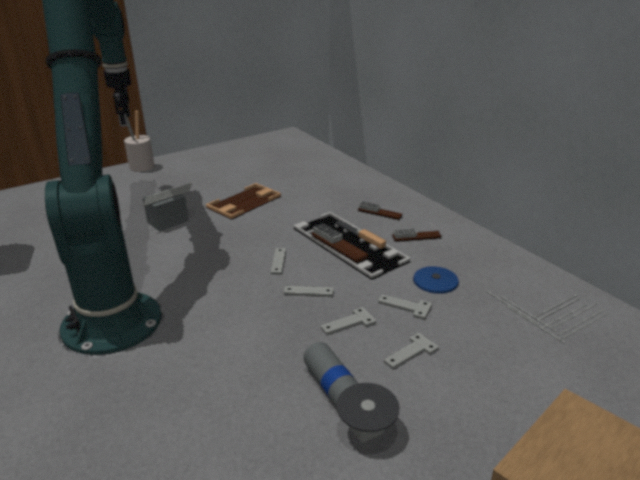

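```bash
cat > h.py <<'E'
from cell import *
import numpy as np, cv2
from scipy.optimize import minimize
mm=1e-3
SH={"tplate":[(-60,32,-14,14,0,10),(32,60,-30,30,0,10)],"strap":[(-60,60,-14,14,0,10)],
 "tray":[(-69,69,-171.5,171.5,0,14)],"rest":[(-107,107,-61,61,0,14)],
 "file":[(-95,-5,-12,12,0,20),(-5,95,-10,10,0,6)],"brush":[(-95,95,-22,22,0,16),(6,90,-17,17,0,35)]}
CAM={}
def cam(n,fresh=True):
    if fresh or n not in CAM: CAM[n]=get_image(n)
    return CAM[n]
def proj(im,P):
    T=im["world_to_cam"]
    return cv2.projectPoints(np.asarray(P,float),cv2.Rodrigues(T[:3,:3])[0],T[:3,3],im["mtx"],np.asarray(im["dist"]))[0][:,0]
def ray(im,uv,z):
    T=im["world_to_cam"]; p=cv2.undistortPoints(np.array([[uv]],float),im["mtx"],np.asarray(im["dist"]))[0,0]
    R=T[:3,:3]; c=-R.T@T[:3,3]; d=R.T@np.array([*p,1]); return c+d*(z-c[2])/d[2]
S=4
def render(im,sh,x,y,a,z,box):
    u0,v0,w,h=box; m=np.zeros((h*S,w*S),np.uint8); c,s=np.cos(a),np.sin(a)
    for b in SH[sh]:
        P=[(x+c*i*mm-s*j*mm,y+s*i*mm+c*j*mm,z+k*mm) for i in b[:2] for j in b[2:4] for k in b[4:]]
        q=(proj(im,P)+.5-[u0,v0])*S-.5
        cv2.fillConvexPoly(m,cv2.convexHull(np.round(q*16).astype(np.int32)),255,shift=4)
    return cv2.resize(m,(w,h),interpolation=cv2.INTER_AREA)/255.
def fit(sh,views,z,p0=None,hull=False):
    """views: list of (image, mask). returns x,y,yaw(rad),IoU"""
    V=[]
    for im,m in views:
        m=m.astype(np.uint8)
        if hull:
            h=cv2.convexHull(cv2.findNonZero(m)); m=cv2.fillConvexPoly(np.zeros_like(m),h,1)
        u,v,w,h=cv2.boundingRect(m); u=max(u-15,0);v=max(v-15,0);w+=30;h+=30
        V.append((im,m[v:v+h,u:u+w].astype(float),(u,v,min(w,640-u),min(h,480-v))))
    def cost(p):
        t=0
        for im,m,b in V:
            r=render(im,sh,p[0],p[1],p[2],z,b); t+=1-np.minimum(r,m).sum()/np.maximum(r,m).sum()
        return t/len(V)
    if p0 is None:
        im,m,b=V[0]; vv,uu=np.nonzero(m); c=ray(im,(uu.mean()+b[0],vv.mean()+b[1]),z+.005)
        p0=[(c[0],c[1],np.radians(a)) for a in range(0,360,15)]
    else: p0=[tuple(p0)]
    p=min(p0,key=cost)
    for d in (.012,.004):
        sx=np.array([p,(p[0]+d,p[1],p[2]),(p[0],p[1]+d,p[2]),(p[0],p[1],p[2]+20*d)])
        r=minimize(cost,p,method="Nelder-Mead",options=dict(initial_simplex=sx,xatol=1e-4,fatol=1e-4)); p=r.x
    return np.array([*p,1-r.fun])
def find(sh,z=0.,hull=False,pmin=.3):
    """both cameras: list of dict per object: fits top, side, both"""
    name=sh+"1" if sh in("tplate","strap") else sh; L={}
    for n in("top","side"):
        im=cam(n); L[n]=[]
        for d in silhouettes(name,n):
            if d["p"]<pmin or d["mask"].sum()<40: continue
            L[n].append((d["p"],im,d["mask"],fit(sh,[(im,d["mask"])],z,hull=hull)))
    return L
def show(L):
    for n in L:
        for p,im,m,f in L[n]: print(" ",n,round(float(p),2),"x%.4f y%.4f a%.1f iou%.2f"%(f[0],f[1],np.degrees(f[2]),f[3]),int(m.sum()))
E
python3 - <<'E'
from h import *
for s,z,hl in(("tray",0,1),("rest",0,1),("tplate",0,0),("strap",0,0),("file",.014,0),("brush",.014,0)):
    print(s); show(find(s,z,hl))
E
```

```text
tray
  top 0.88 x0.6567 y-0.0142 a4.6 iou0.97 4267
  side 0.6 x0.6546 y-0.0171 a4.3 iou0.98 2122
rest
  top 0.97 x0.5332 y0.3966 a15.6 iou0.97 3230
  side 0.87 x0.5303 y0.3934 a15.7 iou0.96 1264
tplate
  top 0.76 x0.5972 y-0.3224 a300.8 iou0.90 539
  top 0.59 x0.4992 y-0.4570 a4.0 iou0.94 606
  top 0.59 x0.4488 y-0.3006 a-6.0 iou0.91 629
  side 0.71 x0.4954 y-0.4605 a6.0 iou0.89 769
  side 0.71 x0.4441 y-0.3049 a-6.6 iou0.93 721
  side 0.55 x0.5954 y-0.3253 a301.5 iou0.93 656
strap
  top 0.95 x0.4479 y0.0155 a54.3 iou0.93 449
  top 0.88 x0.4417 y-0.1488 a143.2 iou0.93 493
  side 0.9 x0.4373 y-0.1525 a142.9 iou0.90 455
  side 0.77 x0.4444 y0.0133 a54.3 iou0.94 314
file
  top 0.96 x0.7007 y-0.0060 a96.3 iou0.89 562
  side 0.93 x0.6984 y-0.0081 a95.4 iou0.87 464
brush
  top 0.93 x0.8383 y-0.0901 a157.4 iou0.55 603
  top 0.77 x0.6115 y-0.0283 a95.8 iou0.91 1063
  top 0.59 x0.8398 y0.0944 a299.3 iou0.49 573
  top 0.51 x0.4085 y-0.1297 a151.4 iou0.44 450
  side 0.95 x0.8165 y0.0734 a277.0 iou0.51 405
  side 0.77 x0.6098 y-0.0307 a95.0 iou0.89 896
  side 0.64 x0.8470 y-0.1296 a146.1 iou0.47 442
```

```bash
python3 - <<'E'
from h import *
im=cam("top")["pixels"][...,::-1]; s=cam("side")["pixels"][...,::-1]
a=cv2.resize(im[190:290,135:210],None,fx=5,fy=5,interpolation=cv2.INTER_CUBIC)
b=cv2.resize(s[175:225,200:285],None,fx=4.6,fy=5,interpolation=cv2.INTER_CUBIC); b=cv2.copyMakeBorder(b,0,a.shape[0]-b.shape[0],0,0,0)
cv2.imwrite("pics/rest.png",np.hstack([a,b]))
E
```

```text
(no output)
```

View pics/rest.png

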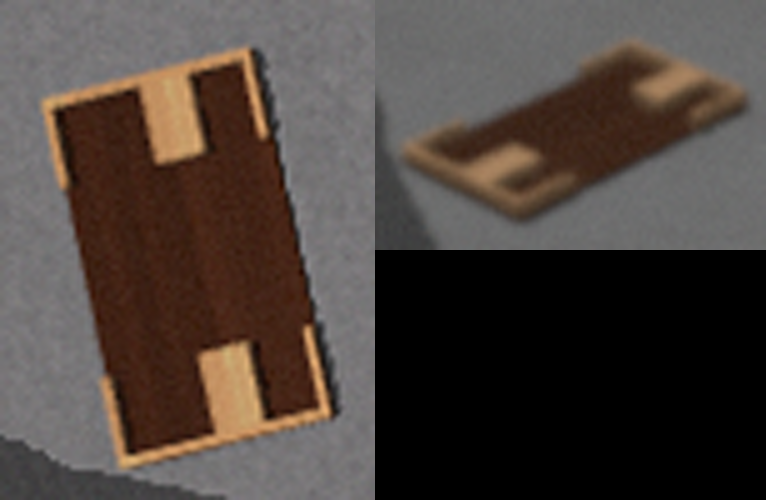

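```bash
cat > m.py <<'E'
from h import *
TRAY=[.6556,-.0157,np.radians(4.45)]; REST=[.5317,.395,np.radians(15.65)]
def loc(F,x,y): c,s=np.cos(F[2]),np.sin(F[2]); return np.array([F[0]+c*x-s*y,F[1]+s*x+c*y])
def R(a):
    x=np.array([np.cos(a),np.sin(a),0]); z=np.array([0,0,-1.]); return np.c_[x,np.cross(z,x),z]
def plan(a0,a1,p0,p1,z):
    best=None
    for k in(0,np.pi):
        q=[bot.ik([*p,zz],R(a+k)) for p,a in((p0,a0),(p1,a1)) for zz in(z,.13)]
        if any(v is None for v in q): continue
        c=max(abs(v[6]) for v in q)
        if best is None or c<best[0]: best=(c,k)
    print("plan",best); return best[1]
def carry(src,dst,off,zp,zd,op,rel,up=.13,F=60,strength=None):
    """src,dst: object x,y,yaw; off: grip point along object x; zp,zd: TCP heights"""
    p0=loc(src,off,0); p1=loc(dst,off,0); k=plan(src[2],dst[2],p0,p1,min(zp,zd))
    A,B=R(src[2]+k),R(dst[2]+k)
    bot.move_ptp([*p0,up],A); bot.gripper_to(op)
    bot.move_linear([*p0,zp+.02],rate=.2); bot.move_linear([*p0,zp],rate=.06)
    print("down F",np.round(telemetry.read_wrist_force(),1))
    bot.gripper_to(0,F); w=telemetry.read_gripper_width()
    bot.move_linear([*p0,up],rate=.12); print("grip w",round(w,4),round(telemetry.read_gripper_width(),4),"f",telemetry.read_gripper_force())
    bot.move_ptp([*p1,up],B); w=telemetry.read_gripper_width(); print("over w",round(w,4),"t",telemetry.read_t())
    return p1,B
def put(p1,zd,rel,up=.13):
    bot.move_linear([*p1,zd+.02],rate=.2); bot.move_linear([*p1,zd],rate=.04)
    print("put w",round(telemetry.read_gripper_width(),4),"F",np.round(telemetry.read_wrist_force(),1),"pos",np.round(telemetry.read_eef_pos(),4))
    bot.gripper_to(rel); bot.dwell(.1); bot.move_linear([*p1,up],rate=.2); print("t",telemetry.read_t())
E
python3 - <<'E'
from m import *
f=[.6995,-.007,np.radians(95.9)]
d=[*loc(REST,0,-.039),REST[2]]
p,B=carry(f,d,-.015,.032,.023,.045,.045)
put(p,.0235,.042)
for s,z in(("file",.004),): show(find(s,z))
E
```

```text
plan (np.float64(80.03049583524988), 0)
down F [0.5 0.1 0.4]
grip w 0.023 0.0226 f 60.04631996154785
over w 0.0226 t 10.4
put w 0.0223 F [-0.6  0.  -1.8] pos [0.5278 0.3533 0.0234]
t 12.7417
  side 0.7 x0.5438 y0.3580 a17.0 iou0.80 309
```

```bash
python3 - <<'E'
from m import *
f=[.6107,-.0295,np.radians(95.4)]
d=[*loc(REST,0,.029),REST[2]]
p,B=carry(f,d,-.010,.032,.022,.06,.058)
put(p,.0225,.058)
bot.move_ptp([.5,.05,.2],R(0))
show(find("file",.004)); show(find("brush",.004))
n=int(telemetry.read_t()); cv2.imwrite(f"pics/top{n}.png",cv2.resize(CAM["top"]["pixels"][155:375,130:500,::-1],None,fx=2.15,fy=2.15)); print(n)
cv2.imwrite(f"pics/side{n}.png",cv2.resize(CAM["side"]["pixels"][170:400,190:460,::-1],None,fx=2.5,fy=2.5))
E
```

```text
plan (np.float64(77.65877244635432), 0)
down F [-0.4 -0.1  0.6]
grip w 0.0427 0.0427 f 61.69563889503479
over w 0.0424 t 18.75
put w 0.0423 F [-1.  -0.3  3.4] pos [0.5139 0.4204 0.0227]
t 21.0667
  top 0.88 x0.5404 y0.3589 a16.4 iou0.88 565
  side 0.73 x0.5405 y0.3568 a17.2 iou0.75 290
  side 0.45 x0.4602 y-0.1809 a138.3 iou0.54 430
  top 0.95 x0.5235 y0.4243 a16.8 iou0.84 1002
  top 0.83 x0.8444 y0.0904 a122.0 iou0.52 602
  top 0.59 x0.8452 y-0.0922 a159.1 iou0.50 536
  side 0.77 x0.5335 y0.4301 a206.2 iou0.68 497
  side 0.7 x0.4765 y-0.3179 a344.9 iou0.46 691
  side 0.62 x0.8595 y-0.1069 a158.8 iou0.51 497
22
```

View pics/top22.png

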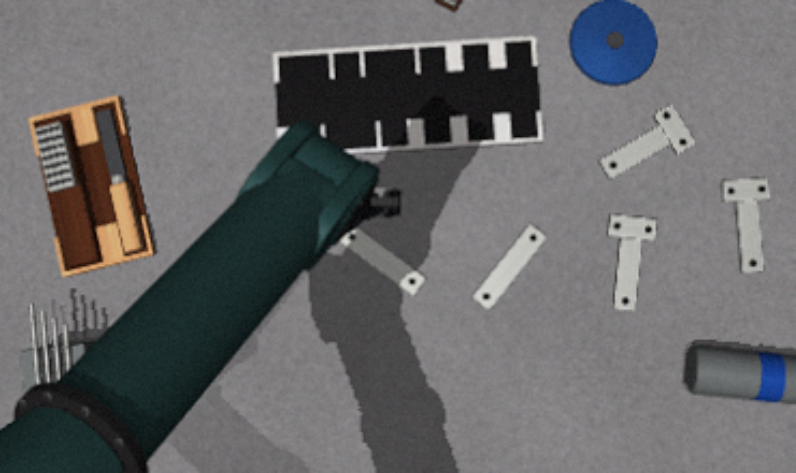

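View pics/side22.png

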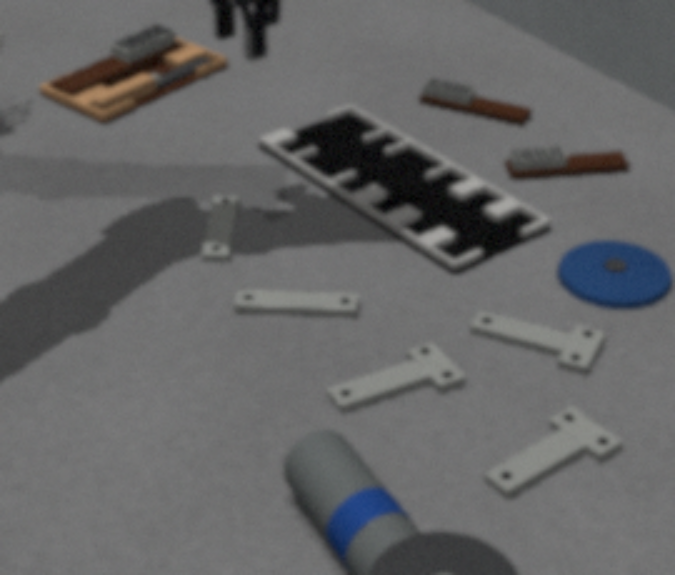

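```bash
cat >> m.py <<'E'
B={"top":np.array([-.0012,-.0016]),"side":np.array([.0012,.0016])}
def locate(sh,near,z=0.,rad=.07):
    out=[]
    for n,l in find(sh,z,pmin=.2).items():
        for p,im,m,f in l:
            if f[3]>.8: f[:2]+=B[n]; 
            if f[3]>.8 and np.hypot(*(f[:2]-near))<rad: out.append(f); print("  ",n,f.round(4),np.degrees(f[2]).round(1))
    if not out: return None
    a0=out[0][2]; P=np.pi if sh=="strap" else 2*np.pi
    for f in out: f[2]=a0+(f[2]-a0+P/2)%P-P/2
    return np.mean(out,0)[:3]
def guarded(p,z0,zmin):
    bot.move_linear([*p,z0],rate=.06); f0=telemetry.read_wrist_force()[2]; z=z0
    while z>zmin:
        z-=.001; bot.move_linear([*p,z],rate=.02); f=telemetry.read_wrist_force()[2]
        if f-f0>4: break
    print("guard z",z,"dF",f-f0); return z
NEST={"t1":(.132,0),"t2":(.076,np.pi),"t3":(.020,0),"s1":(-.036,0),"s2":(-.092,0),"s3":(-.148,0)}
def nest(k): y,a=NEST[k]; return [*loc(TRAY,0,y),TRAY[2]+a]
E
python3 - <<'E'
from m import *
s=locate("strap",[.446,.0144]); print(s)
if s is None: s=[.4462,.0144,np.radians(54.3)]
bot.move_ptp([*s[:2],.13],R(s[2]+np.pi)); bot.gripper_to(.042)
z=guarded(s[:2],.021,.010)
E
```

```text
top [0.4455 0.0116 0.9599 0.8849] 55.0
   side [0.4451 0.0144 0.9759 0.9031] 55.9
[0.44530959 0.01297471 0.96787816]Traceback (most recent call last):
  File "<stdin>", line 5, in <module>
  File "m.py", line 41, in guarded
    bot.move_linear([*p,z0],rate=.06); f0=telemetry.read_wrist_force()[2]; z=z0
    ~~~~~~~~~~~~~~~^^^^^^^^^^^^^^^^^^
cell.Unreachable: the arm cannot follow that straight line within its joint ranges
```

```bash
python3 - <<'E'
from m import *
s=[.4457,.0137,np.radians(54.9)]
print(telemetry.read_q())
d=nest("s1")
for off in(-.01,0,.01,.02):
  for k in(0,np.pi):
    p=loc(s,off,0); print(off,k,[None if q is None else q.round(0) for q in(bot.ik([*p,.13],R(s[2]+k)),bot.ik([*p,.017],R(s[2]+k)),bot.ik([*loc(d,off,0),.023],R(d[2]+k)),bot.ik([*loc(d,-off,0),.023],R(d[2]+k+np.pi)))])
E
```

```text
[ -53.25299422   54.36535009   75.89470336  134.28140512  -70.55221649
   56.75071584 -143.90388146]
-0.01 0 [array([-35.,  32.,  39., 134., -46.,  28.,   7.]), array([-26.,  44.,  26., 136., -81.,  18.,  40.]), array([-27.,  56.,  44., 110., -60.,  42., -32.]), array([ 37.,  63., -62., 104.,  67.,  59.,  41.])]
-0.01 3.141592653589793 [array([ -52.,   54.,   76.,  135.,  -71.,   56., -143.]), array([ -38.,   52.,   45.,  137.,  -88.,   34., -133.]), array([ 38.,  63., -62., 107.,  68.,  58.,  39.]), array([-27.,  56.,  44., 107., -59.,  43., -34.])]
0 0 [array([-36.,  32.,  39., 134., -46.,  28.,   5.]), array([-27.,  44.,  27., 136., -80.,  19.,  37.]), array([-27.,  56.,  44., 108., -59.,  42., -33.]), array([ 38.,  63., -62., 105.,  67.,  58.,  40.])]
0 3.141592653589793 [array([ -53.,   54.,   76.,  134.,  -71.,   57., -145.]), array([ -39.,   52.,   45.,  136.,  -87.,   34., -136.]), array([ 38.,  63., -62., 105.,  67.,  58.,  40.]), array([-27.,  56.,  44., 108., -59.,  42., -33.])]
0.01 0 [array([-37.,  32.,  40., 133., -45.,  29.,   4.]), array([-28.,  44.,  27., 135., -78.,  19.,  34.]), array([-27.,  56.,  44., 107., -59.,  43., -34.]), array([ 38.,  63., -62., 107.,  68.,  58.,  39.])]
0.01 3.141592653589793 [array([ -54.,   55.,   76.,  134.,  -70.,   57., -146.]), array([ -40.,   52.,   45.,  135.,  -86.,   34., -138.]), array([ 37.,  63., -62., 104.,  67.,  59.,  41.]), array([-27.,  56.,  44., 110., -60.,  42., -32.])]
0.02 0 [array([-38.,  33.,  40., 132., -45.,  29.,   3.]), array([-29.,  45.,  28., 134., -77.,  20.,  32.]), array([-27.,  57.,  45., 106., -58.,  44., -35.]), array([ 39.,  62., -62., 108.,  68.,  57.,  39.])]
0.02 3.141592653589793 [array([ -55.,   55.,   76.,  133.,  -70.,   58., -148.]), array([ -46.,   59.,   56.,  135.,  -87.,   46., -137.]), array([ 37.,  64., -62., 103.,  67.,  59.,  42.]), array([-27.,  55.,  44., 111., -61.,  41., -31.])]
```

```bash
python3 - <<'E'
from m import *
bot.move_joints([0,33.9,0,92.2,0,54,0]); print(telemetry.read_eef_pos(),telemetry.read_orientation().round(2).tolist(),telemetry.read_t())
s=[.4457,.0137,np.radians(54.9)]
for n,d in(("s1",nest("s1")),("st2",[.4395,-.1507,np.radians(143)]),("s2",nest("s2")),("ta",[.5963,-.3238,np.radians(-58.9)]),("t2",nest("t2")),("tb",[.4465,-.3028,np.radians(-6.3)]),("tc",[.4973,-.4588,np.radians(5)]),("t1",nest("t1")),("t3",nest("t3")),("s",s)):
  for k in(0,np.pi):
    print(n,k>0,[None if q is None else q.round(0).tolist() for q in(bot.ik([*d[:2],.13],R(d[2]+k)),bot.ik([*d[:2],.017],R(d[2]+k)))])
E
```

```text
[ 0.72180191 -0.04507434  0.24571217] [[0.0, 1.0, -0.0], [1.0, -0.0, -0.0], [-0.0, -0.0, -1.0]] 26.875
s1 False [[-12.0, 39.0, 19.0, 106.0, -20.0, 38.0, -67.0], [-9.0, 48.0, 15.0, 108.0, -24.0, 28.0, -64.0]]
s1 True [[16.0, 39.0, -22.0, 105.0, 22.0, 41.0, 76.0], [13.0, 47.0, -18.0, 107.0, 27.0, 30.0, 71.0]]
st2 False [[22.0, 27.0, -11.0, 130.0, 13.0, 24.0, 53.0], [16.0, 40.0, -4.0, 132.0, 19.0, 8.0, 48.0]]
st2 True [[-5.0, 29.0, 25.0, 131.0, -29.0, 25.0, -83.0], [8.0, 41.0, 8.0, 133.0, -36.0, 8.0, -77.0]]
s2 False [[-7.0, 39.0, 19.0, 105.0, -19.0, 39.0, -63.0], [-4.0, 48.0, 15.0, 106.0, -23.0, 29.0, -60.0]]
s2 True [[20.0, 40.0, -23.0, 103.0, 22.0, 41.0, 81.0], [18.0, 48.0, -18.0, 105.0, 27.0, 31.0, 76.0]]
ta False [[3.0, 43.0, 34.0, 104.0, -34.0, 43.0, -94.0], [7.0, 51.0, 27.0, 105.0, -40.0, 33.0, -89.0]]
ta True [[29.0, 38.0, -7.0, 103.0, 7.0, 39.0, 50.0], [28.0, 47.0, -5.0, 104.0, 8.0, 29.0, 48.0]]
t2 False [[6.0, 38.0, -22.0, 106.0, 22.0, 40.0, 66.0], [2.0, 47.0, -17.0, 108.0, 26.0, 29.0, 61.0]]
t2 True [[-22.0, 38.0, 19.0, 107.0, -20.0, 38.0, -77.0], [-19.0, 47.0, 15.0, 109.0, -
[... 342 characters left out ...]
0, 40.0, -23.0, 103.0, 22.0, 42.0, 114.0], [52.0, 49.0, -20.0, 104.0, 29.0, 32.0, 109.0]]
t1 False [[-27.0, 39.0, 19.0, 107.0, -20.0, 38.0, -82.0], [-24.0, 47.0, 15.0, 108.0, -24.0, 27.0, -78.0]]
t1 True [[1.0, 39.0, -22.0, 105.0, 21.0, 40.0, 61.0], [-3.0, 47.0, -17.0, 107.0, 26.0, 29.0, 57.0]]
t3 False [[-17.0, 38.0, 19.0, 107.0, -20.0, 38.0, -72.0], [-14.0, 47.0, 15.0, 108.0, -24.0, 27.0, -68.0]]
t3 True [[11.0, 38.0, -22.0, 106.0, 22.0, 40.0, 71.0], [7.0, 47.0, -18.0, 107.0, 27.0, 29.0, 66.0]]
s False [[-12.0, 26.0, 6.0, 133.0, -7.0, 21.0, -35.0], [-9.0, 40.0, 1.0, 135.0, -10.0, 5.0, -33.0]]
s True [[17.0, 29.0, -33.0, 132.0, 34.0, 28.0, 102.0], [0.0, 40.0, -11.0, 134.0, 50.0, 9.0, 88.0]]
```

```bash
cat >> m.py <<'E'
NEU=[0,33.9,0,92.2,0,54,0]
def plan(a0,a1,p0,p1,z):
    best=None; bot.move_joints(NEU)
    for k in(0,np.pi):
        q=[bot.ik([*p,zz],R(a+k)) for p,a in((p0,a0),(p1,a1)) for zz in(z,.13)]
        if any(v is None for v in q): continue
        c=max(abs(v[6])+abs(v[2])+abs(v[4]) for v in q)
        if best is None or c<best[0]: best=(c,k)
    print("plan",best); return best[1]
E
python3 - <<'E'
from m import *
s=[.4457,.0137,np.radians(54.9)]
k=plan(s[2],nest("s1")[2],s[:2],nest("s1")[:2],.017)
bot.move_ptp([*s[:2],.13],R(s[2]+k)); bot.gripper_to(.042)
z=guarded(s[:2],.022,.010); print(telemetry.read_t(),telemetry.read_q().round(1))
E
```

```text
plan (np.float64(105.99332467459662), 0)
guard z 0.014999999999999993 dF 5.206369298814836
32.2167 [ -8.5  40.4   1.2 134.8  -9.1   4.9 -33.6]
```

```bash
cat >> m.py <<'E'
ZP=.0175
def check(sh,d):
    f=locate(sh,d[:2],.006,.04)
    if f is None: print("NOT SEEN"); return
    e=f[:2]-d[:2]; c,s=np.cos(TRAY[2]),np.sin(TRAY[2]); print("CHECK local mm",(1e3*(c*e[0]+s*e[1])).round(1),(1e3*(-s*e[0]+c*e[1])).round(1),"da",np.degrees(f[2]-d[2]).round(1))
E
python3 - <<'E'
from m import *
s=[.4457,.0137,np.radians(54.9)]; d=nest("s1"); p0=s[:2]
bot.move_linear([*p0,ZP],rate=.05); bot.gripper_to(0,80); print(telemetry.read_gripper_width(),telemetry.read_wrist_force().round(1))
bot.move_linear([*p0,.13],rate=.12); bot.move_ptp([*d[:2],.13],R(d[2])); print(telemetry.read_gripper_width())
show(find("strap",.108))
put(d[:2],ZP+.0065,.040)
bot.move_joints(NEU); check("strap",d)
print(locate("strap",[.4395,-.1507]))
E
```

```text
0.02570659760439982 [-0.4 -0.   6.4]
0.025326197499545237
  top 0.78 x0.4452 y-0.1441 a142.5 iou0.74 402
  top 0.67 x0.2888 y0.3844 a52.3 iou0.35 1624
  side 0.71 x0.6544 y-0.0480 a4.1 iou0.70 258
  side 0.58 x0.3562 y-0.2809 a142.8 iou0.75 516
put w 0.0254 F [-0.7  0.1  0.7] pos [ 0.6581 -0.0514  0.024 ]
t 37.2333
   side [ 0.659  -0.0483  0.0806  0.8546] 4.6
CHECK local mm 0.9 3.3 da 0.2
   top [ 0.4396 -0.1502  2.4757  0.9317] 141.8
   side [ 0.4377 -0.1498  2.4862  0.9255] 142.4
[ 0.43868413 -0.15002284  2.48097375]
```

```bash
cat >> m.py <<'E'
def job(sh,src,k,off):
    src=list(src); d=nest(k); 
    if sh=="strap": src[2]=d[2]+(src[2]-d[2]+np.pi/2)%np.pi-np.pi/2
    p,_=carry(src,d,off,ZP,ZP+.0065,.042,.04,F=80)
    if telemetry.read_gripper_width()<.02: print("LOST"); return
    put(p,ZP+.0065,.040)
E
python3 - <<'E'
from m import *
job("strap",[.4387,-.1500,2.481],"s2",0)
bot.move_ptp([.5,-.35,.25],R(-.6))
check("strap",nest("s1")); check("strap",nest("s2"))
print(locate("tplate",[.5963,-.3238]))
n=int(telemetry.read_t()); cv2.imwrite(f"pics/top{n}.png",cv2.resize(CAM["top"]["pixels"][155:285,240:500,::-1],None,fx=3,fy=3)); print(n)
E
ls pics
```

```text
plan (np.float64(124.68806335678289), 3.141592653589793)
down F [ 0.  -0.2 -0.3]
grip w 0.026 0.0252 f 78.81512761116028
over w 0.0256 t 43.7583
put w 0.0258 F [-2.1  0.1  1.7] pos [ 0.6625 -0.1075  0.0242]
t 46.0667
   top [ 0.6616 -0.0533  0.0766  0.9118] 4.4
   side [ 0.6633 -0.0525  0.0883  0.8306] 5.1
CHECK local mm 3.9 -1.6 da 0.3
   top [ 0.6624 -0.1063  0.0739  0.9397] 4.2
   side [ 0.6631 -0.1051  0.0752  0.8535] 4.3
CHECK local mm 0.2 1.7 da -0.2
   top [ 0.5968 -0.324   5.2546  0.9153] 301.1
   side [ 0.5949 -0.3235  5.2519  0.9151] 300.9
[ 0.59584513 -0.32374446  5.25328787]
48
rest.png
side0.png
side22.png
top0.png
top22.png
top48.png
```

View pics/top48.png

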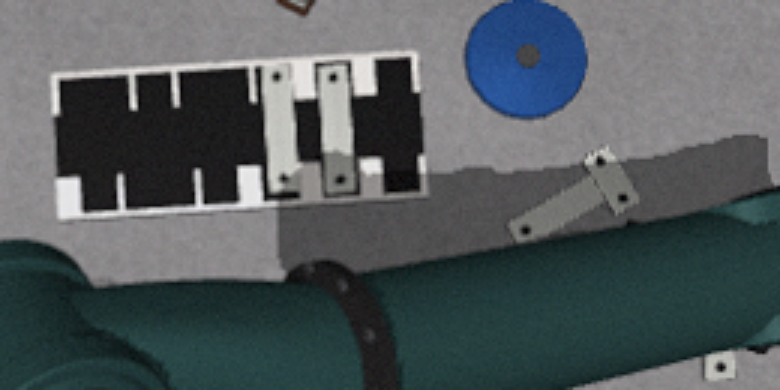

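```bash
python3 - <<'E'
from m import *
job("tplate",[.5958,-.3237,np.radians(301)],"t2",.010)
bot.move_ptp([.5,-.35,.25],R(-.6))
check("tplate",nest("t2"))
print(locate("tplate",[.4465,-.303]),locate("tplate",[.4973,-.4588]))
E
```

```text
plan (np.float64(115.53545125258157), 3.141592653589793)
down F [ 0.7 -0.3 -0.2]
grip w 0.0257 0.0254 f 78.93905639648438
over w 0.0254 t 55.725
put w 0.0254 F [-0.5  0.3  0.7] pos [0.6395 0.0596 0.0241]
t 58.0333
   top [0.6475 0.0619 3.2123 0.9166] 184.1
CHECK local mm -2.1 2.0 da -0.4
   side [ 0.4459 -0.3028 -0.1106  0.8962] -6.3
[ 0.44588465 -0.30276903 -0.11055313] None
```

```bash
python3 - <<'E'
from m import *
job("tplate",[.4462,-.3028,np.radians(-6.3)],"t3",.010)
bot.move_joints(NEU)
c=locate("tplate",[.4973,-.4588]); print(c)
if c is not None:
    job("tplate",c,"t1",.010)
    bot.move_ptp([.5,-.35,.25],R(-.6))
    for k in("t1","t2","t3"): print(k);check("tplate",nest(k))
    for k in("s1","s2"): print(k);check("strap",nest(k))
    n=int(telemetry.read_t()); cv2.imwrite("pics/top_e.png",cv2.resize(CAM["top"]["pixels"][155:285,130:400,::-1],None,fx=2.9,fy=2.9))
    cv2.imwrite("pics/side_e.png",cv2.resize(CAM["side"]["pixels"][170:340,190:460,::-1],None,fx=2.9,fy=2.9)); print(n)
E
```

```text
plan (np.float64(111.06945468097936), 0)
down F [ 0.   0.6 -0.7]
grip w 0.0256 0.0252 f 78.87089610099792
over w 0.0255 t 67.2167
put w 0.0253 F [-1.6  0.2  1.2] pos [0.6638 0.0052 0.0242]
t 69.525
   top [ 0.4984 -0.4582  0.0836  0.877 ] 4.8
   side [ 0.497  -0.4585  0.1049  0.8895] 6.0
[ 0.49767781 -0.45838305  0.09427605]
plan (np.float64(120.82771854190698), 0)
down F [0.2 0.3 0.3]
grip w 0.0258 0.0254 f 78.89498233795166
over w 0.0255 t 77.6583
put w 0.0258 F [-1.4  1.5  1.1] pos [0.6551 0.1169 0.0242]
t 79.9667
t1
   top [0.6424 0.1145 0.0579 0.8946] 3.3
CHECK local mm -3.1 -1.2 da -1.1
t2
   top [0.647  0.0615 3.2184 0.9068] 184.4
   side [0.6503 0.0616 3.2324 0.8146] 185.2
CHECK local mm -0.9 1.5 da 0.4
t3
   top [0.6527 0.0057 0.1024 0.8813] 5.9
   side [0.6544 0.0057 0.084  0.8025] 4.8
CHECK local mm -0.4 1.5 da 0.9
s1
   top [ 0.6618 -0.0532  0.0653  0.8698] 3.7
CHECK local mm 3.3 -1.9 da -0.7
s2
   top [ 0.6626 -0.1069  0.0817  0.9014] 4.7
CHECK local mm -0.1 0.5 da 0.2
82
```

View pics/top_e.png

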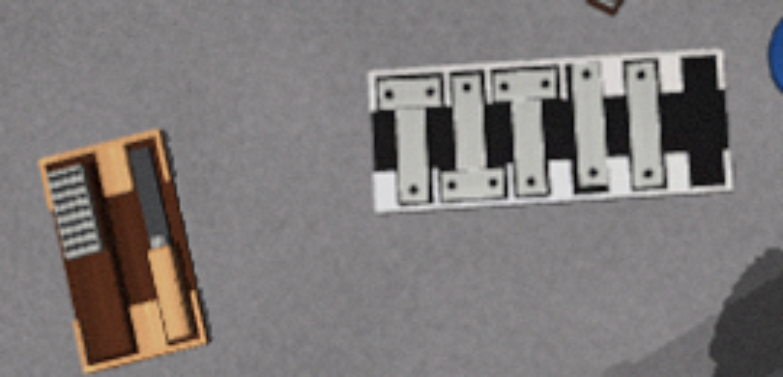

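View pics/side_e.png

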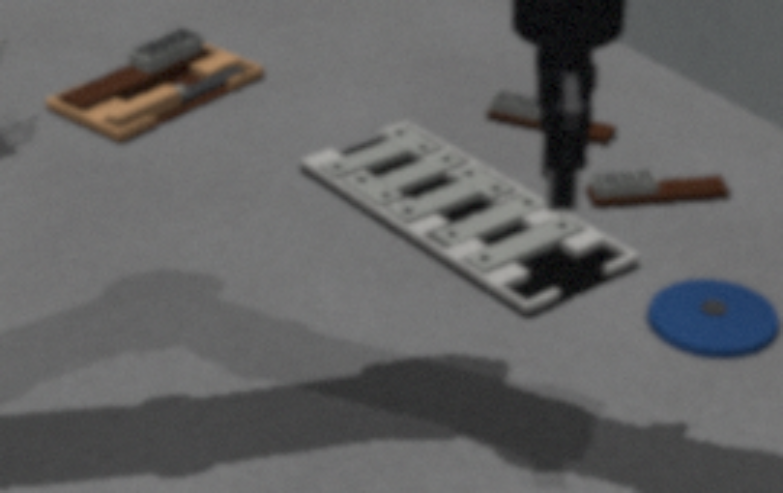

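```bash
python3 - <<'E'
from m import *
d=nest("s1"); src=[.6619,-.0524,d[2]]
p,_=carry(src,d,0,ZP+.0065,0,.04,.04,up=.06,F=80)
put(p,ZP+.0065,.040)
bot.move_ptp([.5,-.35,.25],R(-.6))
for k in("s1","s2"): print(k);check("strap",nest(k))
for k in("t1","t2","t3"): print(k);check("tplate",nest(k))
for s in("file","brush"): show(find(s,.004))
cv2.imwrite("pics/top_f.png",cv2.resize(CAM["top"]["pixels"][155:285,230:390,::-1],None,fx=4.5,fy=4.5,interpolation=cv2.INTER_CUBIC))
E
```

```text
plan (np.float64(106.02028119275502), 0)
down F [ 0.4 -0.1  0.4]
grip w 0.0251 0.0254 f 78.8735818862915
over w 0.0257 t 87.1833
put w 0.0252 F [-1.9  1.2  4.8] pos [ 0.6582 -0.0515  0.0246]
t 89.1583
s1
NOT SEEN
s2
NOT SEEN
t1
   side [0.6435 0.1186 0.0307 0.8599] 1.8
CHECK local mm -1.6 2.8 da -2.7
t2
   top [0.6468 0.0622 3.2067 0.8782] 183.7
   side [0.6482 0.0634 3.2077 0.8127] 183.8
CHECK local mm -2.0 2.9 da -0.7
t3
   top [0.6525 0.0056 0.0791 0.9059] 4.5
   side [0.6533 0.0064 0.0781 0.8885] 4.5
CHECK local mm -1.0 1.8 da 0.1
  top 0.72 x0.5431 y0.3591 a16.1 iou0.85 535
  side 0.71 x0.5465 y0.3578 a17.5 iou0.76 299
  top 0.62 x0.8435 y-0.0916 a159.6 iou0.49 534
  top 0.59 x0.8415 y0.0897 a120.2 iou0.50 579
  top 0.56 x0.5221 y0.4248 a17.5 iou0.89 1061
  side 0.85 x0.8590 y-0.1094 a150.9 iou0.50 480
  side 0.78 x0.5228 y0.4234 a16.3 iou0.90 653
  side 0.59 x0.8265 y0.1061 a287.5 iou0.25 198
```

View pics/top_f.png

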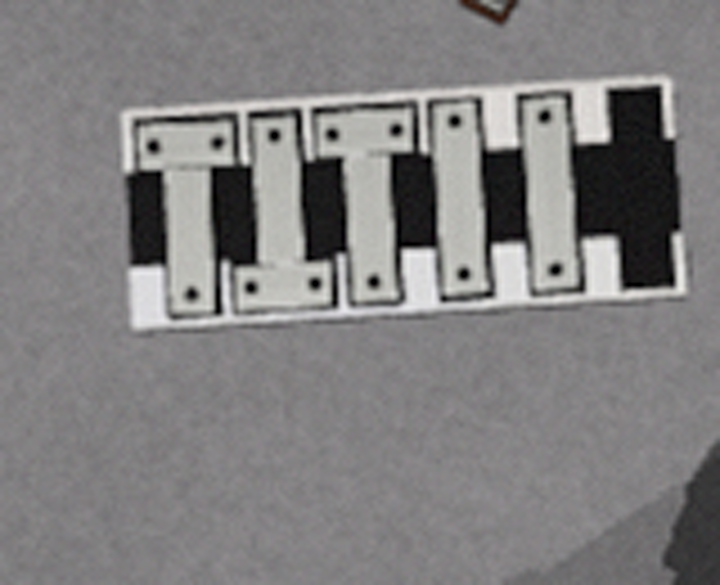

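```bash
python3 -c "
from cell import bot
print(bot.finish_job())"
```

```text
the job is handed in; nothing more can be done
None
```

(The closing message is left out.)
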